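# Index and lock the label-stand turntable

## Robot

A 6-joint arm with a two-finger parallel gripper is mounted at the origin on a cart in front of the work surface, level with it; the furniture and walls round the work are solid. World frame = base frame: x ahead of the robot, y to its left, z up, the work surface at z = 0. Lengths are in m, angles in rad, forces in N, time in s.
With the tool pointing down it reaches from about 0.375 to 0.975 m from the base axis. Payload 3.8 kg.
Tool frame: the origin (TCP) lies midway between the tips of the shut fingers; the grasp point (between the pads) lies 19 mm behind it; z points along the fingers, y is the line along which they close (so a half turn about z gives the same grasp; the last joint's range is limited). The gripper opens to 85 mm and grips with 20 to 120 N. Pads are 22 mm wide; open, the fingers measure 114 mm over their backs; the gripper's body (76 mm by 85 mm) begins 54 mm behind the grasp point. The pads swing forward as they close: fully open they stand 13 mm farther back than shut.
Start: joints at [-1.259, 0.264, 1.604, -0, 1.274, -0.037], TCP at [0.231, -0.634, 0.231] pointing down, gripper open.
Joint ranges: [-2.63, 2.63], [-0.94, 2.18], [0.31, 2.57], [-1.31, 4.45], [0, 2.66], [-2.55, 2.55]. Speed limits (rad/s): [2.57, 2.57, 3.14, 3.14, 3.14, 3.14].

## Interface

Orientations are given as a rotation vector (axis times angle).
In Python, from workcell import bot gives the robot as it stands.
- The arm moves only by the tool step_arm, never from a script. Its argument "motion" is a list of rows, each a list of 5 numbers: the finger opening in cm, from 0 to 8.54, then the shift along the tool's x, y, z in cm, then the turn about the tool's z in degrees. In form: [[claw, dx, dy, dz, twist], ...]. A call has 1 to 20 rows; each row is the pose to reach, as a shift and turn from the pose commanded when the call began, along the tool's axes at that moment; what a row does not reach only later rows make up. A row lasts 1/10 s, in which the tool goes at most 50 mm and 8.59 degrees, less where a joint would pass 70% of its speed; a pose out of reach is approached as far as the arm can. A call with a gripper value outside its range is refused whole. The fingers move at their own pace and stop on an object; "force" is the grip in N (left out, the last holds). Time passes only in rows, so rows that repeat a pose let the fingers close. It gives the time, the measured TCP pose, the force, the opening and the grip force at its end, in the units of the state.
- bot.read_state(): the state, without advancing time (a new reading comes with each control period).
- bot.read_camera(name): name is "side" or "top"; returns (picture, depth): 480x640x3 uint8, red, green, blue; 480x640 float32, m along the optical axis (not along the pixel's ray), 0 where there is no reading.
- bot.calibration(name): a dict with "mtx" (3x3 intrinsics, pixels), "origin" and "orientation" of the camera in the world. Camera axes: x right, y up, looking along -z (the intrinsics and any distortion apply to the point x, -y, -z); pixel columns grow to the right and rows downward; lengths in m; the calibration is good to about 2 mm. A picture is of the moment at which its call begins. calibration takes no time and is no camera call.
- bot.finish_job(): hands the job in; it is judged then, once.
The state is a dict: "time": time; "q": joint angles; "joint_vel": joint speeds; "joint_torque": joint torques, N m; "tool_pos": TCP position; "tcp_rot": TCP orientation; "wrist_force": force on the tool from outside, world axes, zero at the start; "torque": the same for the moment, N m; "width": opening from 0.0 (shut) to 1.0 (fully open); "grip_force": force on a finger pad.
Only numpy, scipy, OpenCV 4.12 (cv2) and the standard library are available. Lean on these libraries where they do the work, as an engineer would, in place of code of your own. Each camera call takes 0.05 s, during which the arm holds its last target. There are 200 camera calls.

## Task

Turn the round aluminium plate on its blue stand by pushing its upright edge posts until the notch in its rim (red dot) comes to the spring bolt (red line) and the bolt drops into it, then push the bolt's knob until the bolt bottoms in the notch, and let go. Work slowly and by feel: where exactly the bolt drops in differs each time (the bolt's nose can be set to either side), and neither the plate nor the bolt may be forced. Leave the things around the stand alone.

Things in the scene. Friction and masses are not known exactly. Their poses are not given: they have to be found in the camera images.
- fixture: Blue stand fixed to the bench, turned up to 0.35 rad: base 140 mm (its x) by 250 mm (its y, -180 to +70), 10 mm high. Origin on the bench, on the plate's turning axis; z up. On the axis a post with a brass cap, 36 mm diameter, top 40 mm above the bench. The bolt slides in a guide (top 29 mm high, 88 to 145 mm from the axis) on the -y side, along x = 0, toward the axis (+y).
- bolt_mark (a point): Middle of the red line on top of the bolt's guide, 93.5 mm from the axis on the stand's -y side. The notch must come to about this side; the bolt's nose may sit up to 13 mm to either side of this line.
- index_plate: Round aluminium plate, about 0.75 kg, 116 mm diameter, 0.75 mm play on the post; friction alone holds it, it does not coast. Origin on the axis, 10 mm above the bench; plate top at 26 mm. Three edge posts at 90, 210, 330 degrees and a rim notch at 270 degrees (its -y; angles counter-clockwise from its x). When locked its yaw is within 0.4 rad of the stand's; it starts 0.7 rad or more off, either way.
- edge_post (a point): Top of the edge post opposite the notch (90 degrees). The three posts are alike: upright, black rubber, 12 mm diameter, 45 mm from the axis, from 26 to 56 mm above the bench. Pushing one sideways turns the plate and takes 3 to 8 N; once the bolt has dropped in, the plate stops hard: stop pushing then, well below 20 N.
- notch_floor (a point): Middle of the floor of the plate's notch, 42 mm from the axis, 19 mm above the bench; a red dot lies on the plate's top just inward of it. The notch is 15 mm wide with 1 mm chamfers at the rim.
- lock_bolt: Spring bolt; origin on its line at the nose tip, 19 mm above the bench, axes as the stand's, moves along y only. Its spring (4 to 5 N) presses it on the rim (y -58); in the notch it drops to about y -49; pushed on (3 N) it bottoms at -40 to -44 and stays. Its brass nose, 12 mm wide, is set up to 13 mm to either side of the line (x), differently each time, which the pose does not tell.
- bolt_knob (a point): Top of the bolt's upright black knob, 18 mm diameter, from 24 to 58 mm above the bench, 68 mm behind the nose (-y of the stand). Push it toward the axis from behind; stop when the force rises (5 to 15 N), never over 25 N.
- paste_pot: Brown paste pot, 60 mm diameter, 62 high, origin at the underside. Leave alone.
- tape_roll: Roll of paper tape, 69 mm diameter, 24 high. Leave alone.
- stopper_1: Cork stopper with wooden cap, 36 mm diameter, 39 high. Leave alone.
- stopper_2: Another such stopper. Leave alone.
- seal_cap_2: Orange neck cap, 34 mm diameter, 36 high. Leave alone.
- label_gauge: Stepped wooden gauge, 30x100x36 mm. Leave alone.
There are look-alikes about, which are no part of the job. Of the things that look like the index_plate, the larger one is meant.

How it is judged:
By the outcome, as a careful person would: the job done as asked, in the order asked, and still so for the second after the job is handed in, with the robot touching nothing.
It also fails if it takes over 72 s, if anything falls off the work surface, if the arm or the gripper's body presses on something with over 40 N, if the wrist force passes 120 N, or if a joint passes its speed limit or range.

## Working session

There is one attempt and no reset: what is moved stays moved. The work goes in short steps, Python scripts to look and compute and a tool call to move; the robot and the scene stay as the last step left them, time stands still between calls to the robot, and variables do not carry over. Pictures are saved under pics/ and viewed, at most 10 in all, crops included, and the job is handed in when it is done.

Besides the shell and the picture viewer there is one more tool, called as name(argument=value, ...) on one line, values as JSON. step_arm: Moves the arm, as the interface text tells. Its arguments: {"type":"object","properties":{"motion":{"type":"array","items":{"type":"array","items":{"type":"number"}}},"force":{"type":"number"}},"required":["motion"]}

```bash
mkdir -p pics
cat > h.py <<'E'
import numpy as np, cv2
from workcell import bot
from scipy.spatial.transform import Rotation as R
def cam(n):
    p,d=bot.read_camera(n); c=bot.calibration(n); return p,d,c
def rot(c):
    o=np.array(c["orientation"],float)
    return o if o.shape==(3,3) else R.from_rotvec(o).as_matrix()
def ray(c,u,v):
    K=np.array(c["mtx"]); x=(u-K[0,2])/K[0,0]; y=(v-K[1,2])/K[1,1]
    return np.array(c["origin"]), rot(c)@np.array([x,-y,-1.])
def onz(c,u,v,z):
    o,d=ray(c,u,v); return o+d*(z-o[2])/d[2]
def proj(c,P):
    K=np.array(c["mtx"]); q=rot(c).T@(np.array(P)-c["origin"]); return K[0,0]*q[0]/-q[2]+K[0,2], K[1,1]*-q[1]/-q[2]+K[1,2]
E
python3 - <<'E'
from h import *
for n in("side","top"):
    p,d,c=cam(n); print(n,c); cv2.imwrite(f"pics/{n}0.png",p[:,:,::-1]); np.savez(f"{n}0.npz",p=p,d=d)
s=bot.read_state(); print(s)
E
```

```text
side {'mtx': array([[572.31415742,   0.        , 314.50486765],
       [  0.        , 572.31415742, 232.02729271],
       [  0.        ,   0.        ,   1.        ]]), 'origin': array([0.13607721, 0.70977701, 0.63706701]), 'orientation': array([ 0.2789062 , -1.24764865, -2.43325569])}
top {'mtx': array([[556.83445874,   0.        , 313.53140569],
       [  0.        , 556.83445874, 233.5370436 ],
       [  0.        ,   0.        ,   1.        ]]), 'origin': array([ 0.29009935, -0.00840504,  1.07298663]), 'orientation': array([ 0.12409712, -0.1699734 , -1.55815035])}
{'time': 0.1, 'q': array([-1.25889425e+00,  2.64717693e-01,  1.60526042e+00, -1.81887868e-05,
        1.27369303e+00, -3.69120607e-02]), 'joint_vel': array([ 2.94403335e-04,  5.24978198e-04, -3.09135144e-03, -7.52154856e-04,
       -3.12293933e-03,  4.27981991e-05]), 'joint_torque': array([ 3.67939110e-04, -5.16706967e+01, -3.68590879e+01,  1.48413537e-06,
        6.31009490e-03, -8.02555803e-06]), 'tool_pos': array([ 0.2304833 , -0.63371858,  0.23004724]), 'tcp_rot': array([-3.09190665e+00, -5.44793858e-01,  4.74234164e-04]), 'wrist_force': array([ 0.27157235,  0.31216121, -0.18040345]), 'torque': array([-0.00942344, -0.01260131, -0.0796322 ]), 'grip_force': 0.0, 'width': 1.0013478646147587}
```

View pics/top0.png

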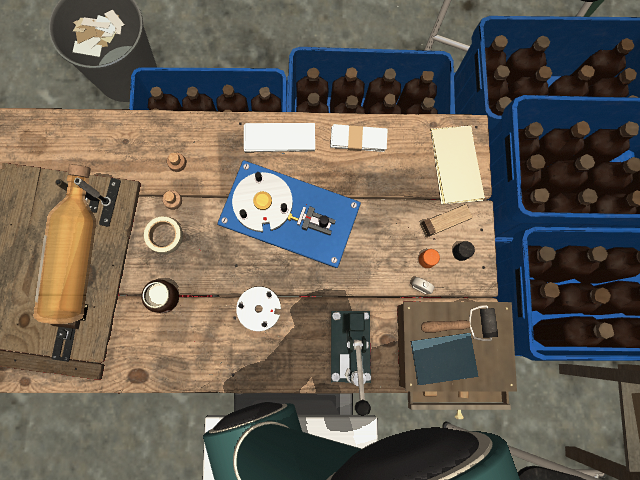

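View pics/side0.png

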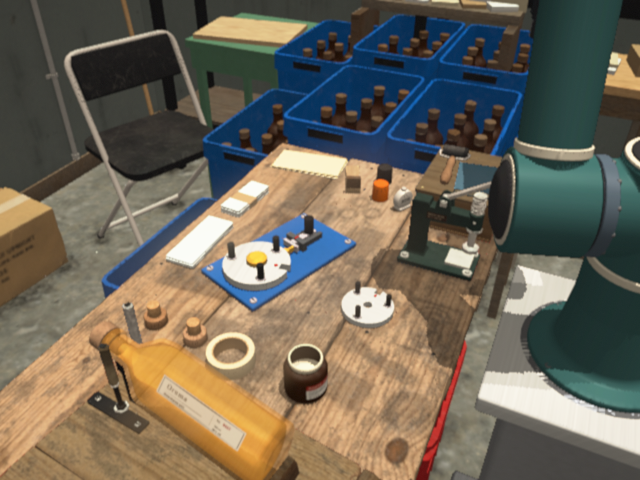

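The top view shows the stand with its brass cap at about (262,200) and the bolt knob near (324,221). The notch with its red dot is near (265,222), and the posts are near (257,177), (284,208) and (236,215). Next I'll measure these.

Run:
```python
from h import *
z=np.load("top0.npz");p=z["p"];d=z["d"];c=bot.calibration("top")
hsv=cv2.cvtColor(p,cv2.COLOR_RGB2HSV)
x0,y0,x1,y1=215,155,365,270
def blobs(m,name,zz,amin=4):
    n,l,s,ce=cv2.connectedComponentsWithStats(m.astype(np.uint8))
    for i in range(1,n):
        u,v=ce[i]
        if s[i,4]>=amin and x0<u<x1 and y0<v<y1: print(name,ce[i].round(1),s[i,4],onz(c,u,v,zz)[:2].round(4))
H,S,V=[hsv[:,:,i].astype(int) for i in range(3)]
blobs((H>15)&(H<32)&(S>120)&(V>120),"brass",.04)
blobs(((H<8)|(H>172))&(S>120)&(V>90),"red",.027,2)
blobs((V<50),"black",.056,6)
m=((H>100)&(H<125)&(S>120)).astype(np.uint8); m[:,:x0]=0;m[:,x1:]=0;m[:y0]=0;m[y1:]=0
k,_=cv2.findContours(m,0,2); k=max(k,key=cv2.contourArea); r=cv2.minAreaRect(k); print(r)
for b in cv2.boxPoints(r): print("corner",b,onz(c,*b,.01)[:2].round(4))
cr=cv2.resize(p[y0:y1,x0:x1],None,fx=5,fy=5,interpolation=cv2.INTER_CUBIC); cv2.imwrite("pics/crop0.png",cr[:,:,::-1])
```

```text
brass [262.1 199.9] 253 [0.5504 0.0602]
brass [291.5 216.9] 32 [0.518  0.0037]
red [264.5 218.2] 10 [0.5176 0.0556]
red [308. 217.] 9 [ 0.5209 -0.0278]
black [258.1 176.4] 44 [0.5921 0.0676]
black [283.5 207.3] 41 [0.5326 0.0187]
black [242.8 213.5] 43 [0.5198 0.0944]
black [323.  221.6] 61 [ 0.5061 -0.0553]
black [304.  228.5] 6 [ 0.4925 -0.02  ]
((288.8166809082031, 213.14913940429688), (127.8275146484375, 70.1470718383789), 19.903751373291016)
corner [216.7803  224.36873] [0.5081 0.1487]
corner [240.66122 158.41182] [0.6423 0.1064]
corner [360.85306 201.92955] [ 0.5563 -0.1321]
corner [336.97214 267.88647] [ 0.4251 -0.0845]
```

View pics/crop0.png

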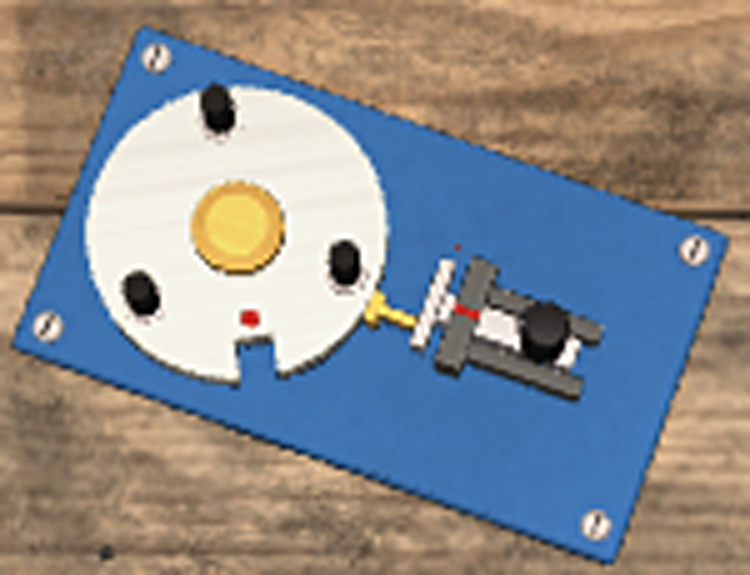

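The crop shows the notch at crop (257,350), the nose at (375,308), the red line at (466,312) and the knob at (545,333). The plate has to turn counter-clockwise by about 60°. I'll push the post at about 10°.

```bash
cat >> h.py <<'E'
A=np.array([.5504,.0602])
def u(deg): return np.array([np.cos(np.radians(deg)),np.sin(np.radians(deg))])
def push(phi,gap=0.,z=.034,lead=17): # post angle phi -> x,y,z,heading of tool x
    return [*(A+.045*u(phi)-(lead/1000+gap)*u(phi+90)),z,phi+90]
def shift(cur,t): # cm along tool axes, deg twist
    D=np.array(t[:2])-cur[:2]
    return np.round([D@u(cur[3])*100,D@u(cur[3]-90)*100,(cur[2]-t[2])*100,-(t[3]-cur[3])],2)
def pose():
    s=bot.read_state(); M=R.from_rotvec(s["tcp_rot"]).as_matrix()
    return [*s["tool_pos"],np.degrees(np.arctan2(M[1,0],M[0,0]))],s
E
python3 - <<'E'
from h import *
z=np.load("top0.npz");d=z["d"];c=bot.calibration("top")
K=c["mtx"];vv,uu=np.mgrid[:480,:640]
P=np.stack([(uu-K[0,2])/K[0,0]*d,-(vv-K[1,2])/K[1,1]*d,-d],-1)@rot(c).T+c["origin"]
cur,s=pose(); t=push(10,.010); print(cur,t,shift(cur,t))
for f in np.linspace(.2,1,9):
    q=np.array(cur[:2])*(1-f)+np.array(t[:2])*f
    m=(np.hypot(P[...,0]-q[0],P[...,1]-q[1])<.08)&(d>0); print(f.round(1),q.round(3),P[...,2][m].max().round(3))
for uv in [(290,216.6),(288.5,216),(292,217)]:
    D=onz(c,*uv,.024)[:2]-A
    for y in(-18.5,-19.5): print(uv,y,"stand x,y mm",D@u(y)*1000,D@u(y+90)*1000)
E
```

```text
[np.float64(0.23048330392012265), np.float64(-0.6337185769379796), np.float64(0.2300472368948276), np.float64(19.985880617523)] [np.float64(0.5994048496825565), np.float64(0.04142435866368224), 0.034, 100] [ 57.75 -50.84  19.6  -80.01]
0.2 [ 0.304 -0.499] 0.056
0.3 [ 0.341 -0.431] 0.104
0.4 [ 0.378 -0.364] 0.111
0.5 [ 0.415 -0.296] 0.103
0.6 [ 0.452 -0.229] 0.049
0.7 [ 0.489 -0.161] 0.017
0.8 [ 0.526 -0.094] 0.06
0.9 [ 0.563 -0.026] 0.06
1.0 [0.599 0.041] 0.059
(290, 216.6) -18.5 stand x,y mm -10.001096521921816 -59.64125288396194
(290, 216.6) -19.5 stand x,y mm -8.95868992072042 -59.8067124335879
(288.5, 216) -18.5 stand x,y mm -9.830845235431514 -56.52302233561359
(288.5, 216) -19.5 stand x,y mm -8.84288519122061 -56.68598551220726
(292, 217) -18.5 stand x,y mm -9.483043108735362 -63.538499455190845
(292, 217) -19.5 stand x,y mm -8.372699078430648 -63.69432415656412
```

step_arm(motion=[[0,2,-2,0,-4],[0,5,-4.5,0,-8],[0,9,-8,0,-12],[0,12.5,-11,0,-17],[0,16,-14,0,-22],[0,19.5,-17,0,-27],[0,23,-20,0,-32],[0,26.5,-23.5,0,-37],[0,30,-26.5,0,-42],[0,33.5,-29.5,0,-47],[0,37,-32.5,0,-52],[0,40.5,-35.5,0,-57],[0,44,-38.5,0,-62],[0,47.5,-41.5,0,-67],[0,51,-45,0,-72],[0,54,-47.5,0,-76],[0,56.5,-49.5,0,-79],[0,57.8,-50.8,0,-80],[0,57.8,-50.8,0,-80],[0,57.8,-50.8,0,-80]])

```text
time: 2.1
tool_pos: [0.5996, 0.0401, 0.2307]
tcp_rot: [-2.02, -2.406, 0.002]
wrist_force: [-0.6, 0.1, -0.3]
width: -0.001
grip_force: 0.0
```

Run:
```python
from h import *
cur,s=pose(); print(np.round(cur,4),s["wrist_force"],s["q"].round(2),s["time"]); print(shift(cur,push(10,.010)))
```

```text
[5.99600e-01 4.01000e-02 2.30700e-01 9.99682e+01] [-0.59211042  0.11252587 -0.29327617] [ 0.03  0.13  1.77 -0.    1.25 -0.15] 2.1
[ 0.13  0.   19.67 -0.03]
```

step_arm(motion=[[0,0,0,2,0],[0,0,0,5,0],[0,0,0,8.5,0],[0,0,0,12,0],[0,0,0,15,0],[0,0,0,17,0],[0,0,0,18.5,0],[0,0,0,19.3,0],[0,0,0,19.6,0],[0,0,0,19.6,0]])

```text
time: 3.1
tool_pos: [0.6007, 0.0402, 0.0358]
tcp_rot: [2.02, 2.405, 0.001]
wrist_force: [0.1, -0.3, -0.1]
width: 0.002
grip_force: 0.0
```

Run:
```python
from h import *
cur,s=pose(); print(np.round(cur,4),s["wrist_force"])
for a in range(10,37,2): print(a,shift(cur,push(a)))
```

```text
[6.00700e-01 4.02000e-02 3.58000e-02 9.99532e+01] [ 0.06213081 -0.33247335 -0.13405423]
10 [ 1.14 -0.11  0.18 -0.05]
12 [ 1.3  -0.05  0.18 -2.05]
14 [ 1.46 -0.    0.18 -4.05]
16 [ 1.62  0.04  0.18 -6.05]
18 [ 1.78  0.08  0.18 -8.05]
20 [  1.95   0.12   0.18 -10.05]
22 [  2.11   0.15   0.18 -12.05]
24 [  2.28   0.17   0.18 -14.05]
26 [  2.45   0.19   0.18 -16.05]
28 [  2.61   0.2    0.18 -18.05]
30 [  2.78   0.2    0.18 -20.05]
32 [  2.95   0.2    0.18 -22.05]
34 [  3.12   0.19   0.18 -24.05]
36 [  3.28   0.18   0.18 -26.05]
```

step_arm(motion=[[0,0.4,-0.1,0,0],[0,0.8,-0.1,0,0],[0,1.0,-0.1,0,0],[0,1.1,-0.1,0,0],[0,1.3,0,0,-2],[0,1.5,0,0,-4],[0,1.6,0,0,-6],[0,1.8,0.1,0,-8],[0,2.0,0.1,0,-10],[0,2.1,0.1,0,-12],[0,2.3,0.2,0,-14],[0,2.4,0.2,0,-16],[0,2.6,0.2,0,-18],[0,2.8,0.2,0,-20],[0,2.9,0.2,0,-22],[0,3.1,0.2,0,-24],[0,3.3,0.2,0,-26]])

```text
time: 4.8
tool_pos: [0.5974, 0.0717, 0.036]
tcp_rot: [1.422, 2.798, -0.003]
wrist_force: [1.0, -5.6, 2.5]
width: -0.002
grip_force: 3.0
```

```bash
cat >> h.py <<'E'
def look(name=None):
    p,d,c=cam("top"); hsv=cv2.cvtColor(p,cv2.COLOR_RGB2HSV); H,S,V=[hsv[:,:,i].astype(int) for i in range(3)]
    if name: cv2.imwrite(name,cv2.resize(p[155:270,215:365],None,fx=5,fy=5,interpolation=cv2.INTER_CUBIC)[:,:,::-1])
    for nm,m,zz in(("red",((H<8)|(H>172))&(S>120)&(V>90),.027),("black",V<50,.056)):
        n,l,s,ce=cv2.connectedComponentsWithStats(m.astype(np.uint8))
        for i in range(1,n):
            a,b=ce[i]
            if s[i,4]>=4 and 215<a<365 and 155<b<270:
                q=onz(c,a,b,zz)[:2]-A; print(nm,ce[i].round(1),s[i,4],"ang",np.degrees(np.arctan2(q[1],q[0])).round(1)%360,"r",np.hypot(*q).round(4))
E
python3 - <<'E'
from h import *
cur,s=pose(); print(np.round(cur,4),s["wrist_force"])
look("pics/c1.png")
E
```

```text
[5.974000e-01 7.170000e-02 3.600000e-02 1.261078e+02] [ 1.04655247 -5.64057513  2.45900693]
red [308. 217.] 9 ang 251.5 r 0.0928
black [280.8 203.8] 39 ang 252.9 r 0.038
black [280.  218.5] 8 ang 221.9 r 0.0528
black [323.3 222. ] 49 ang 248.8 r 0.1246
black [281. 227.] 7 ang 214.0 r 0.0669
black [304.  228.5] 6 ang 234.2 r 0.0989
```

View pics/c1.png

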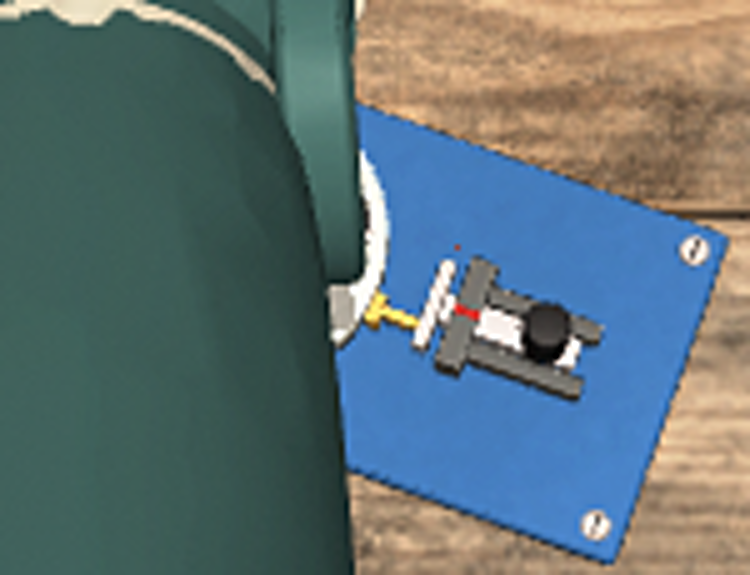

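The arm hides the plate, but the nose and the knob at crop (547,325) stay visible. The push force is a normal 5.7 N, so I'll continue.

Run:
```python
from h import *
cur=push(36)
for a in range(38,53,2): print(a,shift(cur,push(a)))
cur=push(50)
for a in range(51,60,1): print(a,shift(cur,push(a)))
```

```text
38 [ 0.16  0.06  0.   -2.  ]
40 [ 0.32  0.11  0.   -4.  ]
42 [ 0.48  0.15  0.   -6.  ]
44 [ 0.64  0.19  0.   -8.  ]
46 [  0.81   0.23   0.   -10.  ]
48 [  0.97   0.26   0.   -12.  ]
50 [  1.14   0.28   0.   -14.  ]
52 [  1.31   0.29   0.   -16.  ]
51 [ 0.08  0.03  0.   -1.  ]
52 [ 0.16  0.06  0.   -2.  ]
53 [ 0.24  0.08  0.   -3.  ]
54 [ 0.32  0.11  0.   -4.  ]
55 [ 0.4   0.13  0.   -5.  ]
56 [ 0.48  0.15  0.   -6.  ]
57 [ 0.56  0.17  0.   -7.  ]
58 [ 0.64  0.19  0.   -8.  ]
59 [ 0.72  0.21  0.   -9.  ]
```

step_arm(motion=[[0,0.1,0.03,0,-1],[0,0.16,0.06,0,-2],[0,0.24,0.08,0,-3],[0,0.32,0.11,0,-4],[0,0.4,0.13,0,-5],[0,0.48,0.15,0,-6],[0,0.56,0.17,0,-7],[0,0.64,0.19,0,-8],[0,0.72,0.21,0,-9],[0,0.8,0.23,0,-10],[0,0.9,0.24,0,-11],[0,0.97,0.26,0,-12],[0,1.14,0.28,0,-14]])

```text
time: 6.15
tool_pos: [0.5935, 0.0829, 0.036]
tcp_rot: [1.071, 2.95, -0.002]
wrist_force: [2.2, -5.5, 0.2]
width: -0.002
grip_force: 2.8
```

```bash
cat >> h.py <<'E'
def report():
    cur,s=pose(); q=np.array(cur[:2])-A
    p,d,c=cam("top"); m=(p.max(2)<50).astype(np.uint8); n,l,st,ce=cv2.connectedComponentsWithStats(m[205:240,312:340])
    i=1+np.argmax(st[1:,4]); k=onz(c,*(ce[i]+[312,205]),.056)[:2]-A
    print("t",s["time"],"phi",(np.degrees(np.arctan2(q[1],q[0]))+20.7).round(1),"R",np.hypot(*q).round(4),"F",s["wrist_force"].round(1),"knob y",(k@u(71)).round(4))
E
python3 - <<'E'
from h import *
report(); p,d,c=cam("side"); cv2.imwrite("pics/s1.png",cv2.resize(p[190:320,190:370],None,fx=4,fy=4,interpolation=cv2.INTER_CUBIC)[:,:,::-1])
E
```

```text
t 6.15 phi 48.5 R 0.0487 F [ 2.2 -5.5  0.2] knob y -0.1248
```

View pics/s1.png

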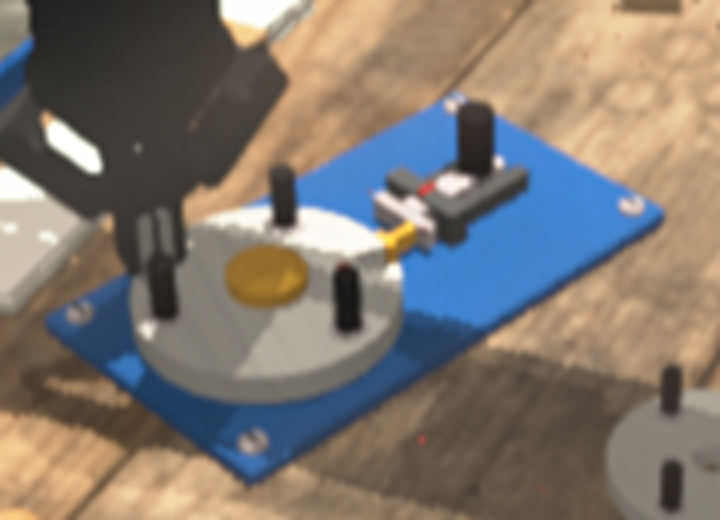

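The side view shows the finger on the post at (160,290), with the other posts at (283,195) and (347,298). The nose at (400,240) is still on the rim. I'll continue in small steps.

step_arm(motion=[[0,0.04,0.02,0,-0.5],[0,0.08,0.03,0,-1],[0,0.12,0.05,0,-1.5],[0,0.16,0.06,0,-2],[0,0.2,0.07,0,-2.5],[0,0.24,0.08,0,-3],[0,0.28,0.09,0,-3.5],[0,0.32,0.11,0,-4],[0,0.36,0.12,0,-4.5],[0,0.4,0.13,0,-5]])

```text
time: 7.25
tool_pos: [0.5914, 0.0864, 0.0361]
tcp_rot: [0.942, 2.993, -0.002]
wrist_force: [2.5, -5.8, -0.3]
width: 0.002
grip_force: 3.0
```

```bash
python3 -c "from h import *; report()"
```

```text
t 7.25 phi 53.3 R 0.0487 F [ 2.5 -5.8 -0.3] knob y -0.1251
```

step_arm(motion=[[0,0.04,0.02,0,-0.5],[0,0.08,0.03,0,-1],[0,0.12,0.05,0,-1.5],[0,0.16,0.06,0,-2],[0,0.2,0.07,0,-2.5],[0,0.24,0.08,0,-3]])

```text
time: 7.9
tool_pos: [0.5904, 0.0882, 0.0361]
tcp_rot: [0.863, 3.016, -0.002]
wrist_force: [3.7, -7.4, -0.5]
width: 0.001
grip_force: 3.7
```

```bash
python3 -c "from h import *; report()"
```

```text
t 7.9 phi 55.7 R 0.0488 F [ 3.7 -7.4 -0.5] knob y -0.1252
```

step_arm(motion=[[0,0.04,0.02,0,-0.5],[0,0.08,0.03,0,-1]])

```text
time: 8.15
tool_pos: [0.5897, 0.0889, 0.0361]
tcp_rot: [0.837, 3.024, -0.002]
wrist_force: [1.6, -6.6, 0.6]
width: -0.001
grip_force: 2.9
```

```bash
python3 -c "from h import *; report()"
```

```text
t 8.15 phi 56.9 R 0.0487 F [ 1.6 -6.6  0.6] knob y -0.1251
```

Force is normal again. Continuing.

step_arm(motion=[[0,0.04,0.02,0,-0.5],[0,0.08,0.03,0,-1],[0,0.12,0.05,0,-1.5],[0,0.16,0.06,0,-2]])

```text
time: 8.6
tool_pos: [0.5874, 0.0919, 0.0357]
tcp_rot: [0.785, 3.041, 0.0]
wrist_force: [2.5, -4.3, 2.0]
width: -0.001
grip_force: 2.0
```

```bash
python3 -c "from h import *; report()"
```

```text
t 8.6 phi 61.3 R 0.0487 F [ 2.5 -4.3  2. ] knob y -0.1154
```

The bolt dropped: the knob moved forward 10 mm and the push force is 4.9 N. I'll back off and raise the tool.

step_arm(motion=[[0,-0.2,0,0,0],[0,-0.6,0,0,0],[0,-1.2,0,0,0],[0,-1.5,0,0,0],[0,-1.5,0,-1,0],[0,-1.5,0,-3,0],[0,-1.5,0,-6,0],[0,-1.5,0,-8,0],[0,-1.5,0,-9,0],[0,-1.5,0,-9,0]])

```text
time: 9.65
tool_pos: [0.6013, 0.0849, 0.1277]
tcp_rot: [0.786, 3.038, 0.002]
wrist_force: [0.5, 0.5, -0.0]
width: 0.001
grip_force: 0.0
```

Run:
```python
from h import *
report(); cur,s=pose(); Y=-19.
D=onz(bot.calibration("top"),323.,221.6,.056)[:2]-A; print("knob0 stand",D@u(Y),D@u(Y+90), np.degrees(np.arctan2(D[1],D[0]))+90)
t=[*(A+.150*u(-109)),.041,71]; print(cur,t,shift(cur,t))
look()
p,d,c=cam("side"); cv2.imwrite("pics/s2.png",cv2.resize(p[190:320,190:370],None,fx=4,fy=4,interpolation=cv2.INTER_CUBIC)[:,:,::-1])
```

```text
t 9.65 phi 46.6 R 0.0566 F [ 0.5  0.5 -0. ] knob y -0.1153
knob0 stand -0.004305165396519099 -0.12371143968482659 -20.993092191376846
[np.float64(0.6002526588940251), np.float64(0.08473277320511578), np.float64(0.12600908839574496), np.float64(150.97954893499121)] [np.float64(0.5015647768314265), np.float64(-0.0816277863398975), 0.041, 71] [  0.56 -19.33   8.5   79.98]
red [277.8 209.6] 9 ang 242.5 r 0.0335
red [308. 217.] 9 ang 251.5 r 0.0928
black [275.3 157.1] 11 ang 343.1 r 0.0839
black [277.  182.5] 6 ang 316.6 r 0.0415
black [281.6 187.4] 39 ang 299.0 r 0.0427
black [270.8 204.3] 64 ang 235.1 r 0.0214
black [318.3 221.9] 42 ang 247.2 r 0.1158
black [320.1 214.7] 7 ang 254.2 r 0.1145
black [271.  225.5] 6 ang 199.5 r 0.0561
black [304.  228.5] 6 ang 234.2 r 0.0989
black [272.  233.5] 4 ang 197.1 r 0.0711
black [273.1 242.9] 7 ang 195.2 r 0.0887
black [274.9 262.5] 36 ang 192.5 r 0.1252
```

View pics/s2.png

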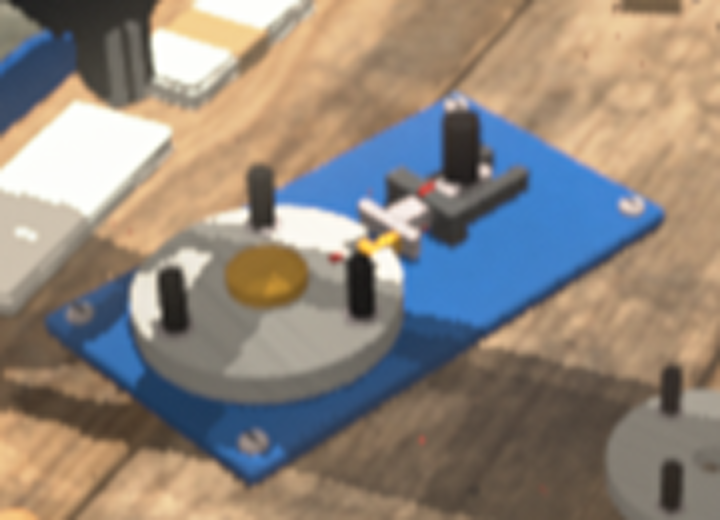

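The side view shows the bolt dropped into the notch, with the red dot at (335,258) and the knob at (460,145). Next I'll go behind the knob.

step_arm(motion=[[0,0,-0.5,0,3],[0,0,-1.5,0,9],[0,0,-3,0,16],[0,0,-5,0,24],[0,0.2,-7.5,0,32],[0,0.2,-10,0,40],[0,0.3,-12.5,0,48],[0,0.4,-15,0,56],[0,0.5,-17,0,64],[0,0.6,-18.5,0,72],[0,0.6,-19.2,0,78],[0,0.6,-19.3,0,80],[0,0.6,-19.3,0,80],[0,0.6,-19.3,0,80]])

```text
time: 11.2
tool_pos: [0.5003, -0.081, 0.1242]
tcp_rot: [-2.556, -1.824, 0.002]
wrist_force: [0.4, -0.1, -1.0]
width: -0.0
grip_force: 0.0
```

Run:
```python
from h import *
cur,s=pose(); t=[*(A+.150*u(-109)),.041,71]; print(np.round(cur,4),s["wrist_force"],shift(cur,t))
p,d,c=cam("side"); cv2.imwrite("pics/s3.png",cv2.resize(p[150:300,240:420],None,fx=4,fy=4,interpolation=cv2.INTER_CUBIC)[:,:,::-1])
```

```text
[ 0.5003 -0.081   0.1242 71.036 ] [ 0.38071665 -0.07360568 -0.97930215] [-0.02  0.14  8.32  0.04]
```

View pics/s3.png

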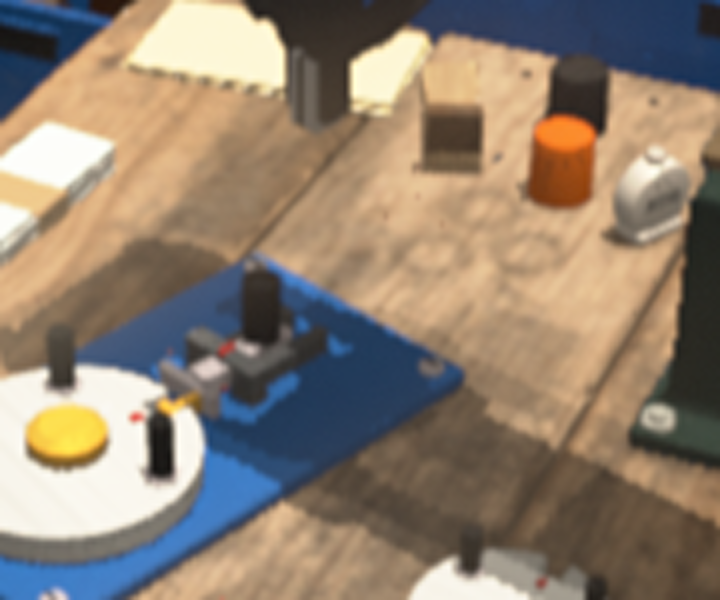

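The closed fingers, with tips at (320,125), are above and behind the knob at (262,300), and the bolt is still in the notch. Going down now.

step_arm(motion=[[0,0,0.1,1,0],[0,0,0.1,3,0],[0,0,0.1,5,0],[0,0,0.1,6.5,0],[0,0,0.1,7.5,0],[0,0,0.1,8.1,0],[0,0,0.1,8.3,0],[0,0,0.1,8.3,0]])

```text
time: 12.05
tool_pos: [0.5022, -0.0816, 0.0423]
tcp_rot: [2.558, 1.824, 0.0]
wrist_force: [0.8, 0.5, -0.1]
width: -0.001
grip_force: 0.0
```

```bash
cat >> h.py <<'E'
def rep2():
    cur,s=pose(); q=np.array(cur[:2])-A; F=s["wrist_force"]
    print("t",s["time"],"tcp stand",(q@u(-19)).round(4),(q@u(71)).round(4),"z",cur[2].round(4),"F",F.round(1),"along",(F[:2]@u(71)).round(1))
E
python3 -c "from h import *; rep2()"
```

```text
t 12.05 tcp stand 0.0006 -0.1497 z 0.0423 F [ 0.8  0.5 -0.1] along 0.8
```

step_arm(motion=[[0,0.3,0,0,0],[0,0.6,0,0,0],[0,0.8,0,0,0],[0,1.0,0,0,0],[0,1.1,0,0,0],[0,1.2,0,0,0],[0,1.3,0,0,0]])

```text
time: 12.75
tool_pos: [0.5062, -0.0692, 0.0423]
tcp_rot: [-2.558, -1.824, 0.0]
wrist_force: [-0.3, -0.3, 0.1]
width: 0.0
grip_force: 0.0
```

```bash
python3 -c "from h import *; rep2()"
```

```text
t 12.75 tcp stand 0.0003 -0.1367 z 0.0423 F [-0.3 -0.3  0.1] along -0.4
```

step_arm(motion=[[0,0.05,0,0,0],[0,0.1,0,0,0],[0,0.15,0,0,0],[0,0.2,0,0,0],[0,0.25,0,0,0],[0,0.3,0,0,0]])

```text
time: 13.35
tool_pos: [0.5071, -0.0667, 0.0423]
tcp_rot: [2.558, 1.824, -0.001]
wrist_force: [-1.3, -2.1, -0.5]
width: -0.001
grip_force: 1.2
```

```bash
python3 -c "from h import *; rep2()"
```

```text
t 13.35 tcp stand 0.0004 -0.1341 z 0.0423 F [-1.3 -2.1 -0.5] along -2.4
```

step_arm(motion=[[0,0.05,0,0,0],[0,0.1,0,0,0],[0,0.15,0,0,0],[0,0.2,0,0,0],[0,0.25,0,0,0],[0,0.3,0,0,0]])

```text
time: 13.95
tool_pos: [0.5081, -0.0637, 0.0422]
tcp_rot: [2.558, 1.824, -0.0]
wrist_force: [-1.0, -4.1, 0.2]
width: -0.003
grip_force: 2.0
```

```bash
python3 -c "from h import *; rep2()"
```

```text
t 13.95 tcp stand 0.0004 -0.1309 z 0.0422 F [-1.  -4.1  0.2] along -4.2
```

step_arm(motion=[[0,0.05,0,0,0],[0,0.1,0,0,0],[0,0.15,0,0,0]])

```text
time: 14.25
tool_pos: [0.5087, -0.0623, 0.0423]
tcp_rot: [2.558, 1.824, -0.0]
wrist_force: [-1.4, -4.7, -0.2]
width: -0.002
grip_force: 2.4
```

```bash
python3 -c "from h import *; rep2()"
```

```text
t 14.25 tcp stand 0.0004 -0.1294 z 0.0423 F [-1.4 -4.7 -0.2] along -4.9
```

step_arm(motion=[[0,0.05,0,0,0],[0,0.1,0,0,0]])

```text
time: 14.45
tool_pos: [0.5089, -0.0615, 0.0422]
tcp_rot: [2.557, 1.824, -0.001]
wrist_force: [-1.6, -6.0, -0.6]
width: 0.002
grip_force: 3.5
```

```bash
python3 -c "from h import *; rep2()"
```

```text
t 14.45 tcp stand 0.0004 -0.1286 z 0.0422 F [-1.6 -6.  -0.6] along -6.2
```

step_arm(motion=[[0,0.05,0,0,0]])

```text
time: 14.55
tool_pos: [0.5089, -0.0614, 0.0422]
tcp_rot: [2.557, 1.824, -0.002]
wrist_force: [-2.6, -8.8, 0.4]
width: -0.0
grip_force: 4.3
```

```bash
python3 -c "from h import *; rep2()"
```

```text
t 14.55 tcp stand 0.0003 -0.1285 z 0.0422 F [-2.6 -8.8  0.4] along -9.1
```

step_arm(motion=[[0,0.03,0,0,0],[0,0.03,0,0,0]])

```text
time: 14.75
tool_pos: [0.5089, -0.0614, 0.0423]
tcp_rot: [2.556, 1.824, -0.002]
wrist_force: [-2.2, -9.0, 0.5]
width: -0.0
grip_force: 4.3
```

```bash
python3 -c "from h import *; rep2()"
```

```text
t 14.75 tcp stand 0.0004 -0.1284 z 0.0423 F [-2.2 -9.   0.5] along -9.2
```

The bolt has bottomed: there's no more travel and the force holds at about 9 N. I'll back off and raise clear.

step_arm(motion=[[0,-0.3,0,0,0],[0,-1,0,0,0],[0,-2,0,0,0],[0,-2.5,0,0,0],[0,-2.5,0,-2,0],[0,-2.5,0,-5,0],[0,-3,0,-9,0],[0,-5,0,-13,0],[0,-8,0,-15,0],[0,-11,0,-16,0],[0,-13,0,-16,0],[0,-13,0,-16,0]])

```text
time: 15.95
tool_pos: [0.4664, -0.1855, 0.2031]
tcp_rot: [2.56, 1.819, 0.001]
wrist_force: [0.6, -0.1, -0.3]
width: -0.0
grip_force: 0.0
```

```bash
python3 -c "
from h import *
rep2(); look('pics/c2.png')"
```

```text
t 15.95 tcp stand 0.0006 -0.2597 z 0.2031 F [ 0.6 -0.1 -0.3] along 0.1
red [277.5 209.6] 11 ang 241.9 r 0.0332
red [308. 217.] 9 ang 251.5 r 0.0928
black [241.  187.9] 42 ang 64.3 r 0.0434
black [281.8 187.6] 40 ang 298.3 r 0.0428
black [315.  214.1] 14 ang 253.3 r 0.105
black [261.4 222.5] 37 ang 180.9 r 0.0473
black [314.9 221.7] 30 ang 246.0 r 0.11
black [304.  228.5] 6 ang 234.2 r 0.0989
black [327.4 233.6] 7 ang 241.6 r 0.1408
```

View pics/c2.png

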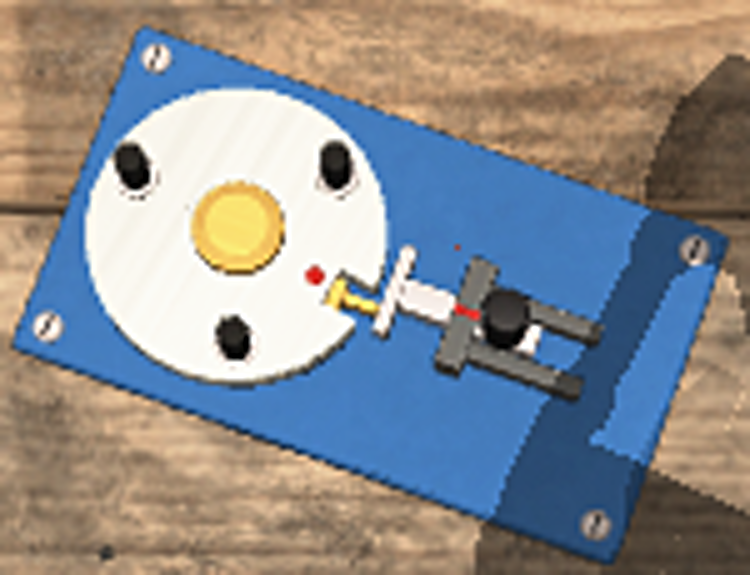

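The nose at crop (335,292) sits on the notch floor, the knob at (505,315) stays forward and the arm is clear. Handing in.

```bash
python3 -c "from h import *; print(bot.finish_job())"
```

```text
the job is handed in; nothing more can be done
None
```

The plate is turned and locked: the bolt dropped into the notch, was pushed until it bottomed at about 9 N, stayed in, and I handed the job in at about 16 s with the arm clear.

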